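# Load and cap a sample cartridge in the hand press

### The arm

A 7-joint arm with a two-finger parallel gripper is mounted at the origin on the work surface. World frame = base frame: x ahead of the robot, y to its left, z up, the work surface at z = 0. Lengths are in m, angles in rad, forces in N, time in s.
With the tool pointing down it reaches from about 0.35 to 0.9 m from the base axis. Payload 8.1 kg.
Tool frame: the origin (TCP) lies where the fingers leave the gripper's body, on its centre line; the fingertips stand 66 mm ahead of it and the grasp point (between the pads) lies 47 mm ahead of it (arm.tip_reach is the distance from the TCP to the fingertips, in m); z points along the fingers, y is the direction in which the jaws open and shut (so a half turn about z gives the same grasp; the last joint's range is limited). The gripper opens to 92 mm and grips with 3 to 60 N. Pads are 19 mm wide; open, the fingers measure 130 mm over their backs; the gripper's body (75 mm by 190 mm) begins 47 mm behind the grasp point.
Start: joints at [1.03, 0.434, 0.025, 1.573, -0.012, 1.134, -0.075], TCP at [0.265, -0.566, 0.292] pointing down, gripper open.
Joint ranges: [-2.62, 2.62], [-0.44, 2.09], [-1.27, 1.32], [0.08, 2.57], [-1.32, 4.46], [0.12, 2], [-2.74, 2.74]. Speed limits (rad/s): [2.22, 2.22, 3.01, 3.01, 3.14, 3.14, 3.14].

### API

Orientations are given as a rotation vector (axis times angle).
In Python, from cell import arm gives the robot as it stands.
- The arm moves only by the tool carry_out, never from a script. Its argument "plan" is a list of rows, each a list of 5 numbers: the shift along the world's x, y, z in cm, then the turn about the world's z in rad, then the finger opening in cm, from 0 to 9.18. In form: [[tx, ty, tz, spin, fingers], ...]. A call has 1 to 20 rows; each row is the pose to reach, as a shift and turn from the pose measured when the call began; what a row does not reach only later rows make up. A row lasts 1/10 s, in which the tool goes at most 50 mm and 8.59 degrees, less where a joint would pass 70% of its speed; a pose out of reach is approached as far as the arm can. A call with a gripper value outside its range is refused whole. The fingers move at their own pace and stop on an object; "squeeze" is the grip in N (left out, the last holds). Time passes only in rows, so rows that repeat a pose let the fingers close. It gives the time, the measured TCP pose, the force and the opening at its end, in the units of the state.
- arm.observe(): the state, without advancing time (a new reading comes with each control period).
- arm.get_image(name): name is "scene" or "top" or "wrist"; returns (picture, depth): 384x512x3 uint8, red, green, blue; 384x512 float32, m along the optical axis (not along the pixel's ray), 0 where there is no reading.
- arm.get_calibration(name): a dict with "intrinsics" (3x3 intrinsics, pixels), "rvec" (rotation vector, rad) and "tvec" (3), from world to camera coordinates, as OpenCV has them; the wrist camera has in their place "tool_from_camera" (4x4, takes a point from camera to tool coordinates, whose origin is the TCP and whose axes are the flange's). Camera axes: x right, y down, z forward; pixel columns grow to the right and rows downward; lengths in m; the calibration is good to about 2 mm. A picture is of the moment at which its call begins: read the wrist's pose just before it. get_calibration takes no time and is no camera call.
- arm.sign_off(): hands the job in, once; it reports no verdict.
The state is a dict: "clock": time; "joints": joint angles; "dq": joint speeds; "joint_efforts": joint torques, N m; "position": TCP position; "ee_rot": TCP orientation; "force": force on the tool from outside, world axes, zero at the start; "ft_torque": the same for the moment, N m; "width": opening from 0.0 (shut) to 1.0 (fully open).
Only numpy, scipy, OpenCV 4.12 (cv2) and the standard library are available. Lean on these libraries where they do the work, as an engineer would, in place of code of your own. Each camera call takes 0.05 s, during which the arm holds its last target. There are 200 camera calls.

### The job

Lay the stepped (paddle-shaped) white cartridge fully down into the cavity cut for it in the press carriage and let go, push the carriage all the way in under the press, then press the spring plunger down until its pad lands on the cartridge and stops, keep it down for a moment and let it spring back up. Leave the plain straight cartridge and the glassware on the bench alone.

Things in the scene. Friction and masses are not known exactly. Their poses are not given: they have to be found in the camera images.
- press: grey and white hand press fixed to the bench. Origin on the bench under the plunger axis. Base plate 130 (x) by 275 (y), 12 high; a white column at its +y end (y 62 to 88) carries an arm over the origin (44 wide in x, y -22 to 88, 88 to 118 mm high) that guides the plunger. The carriage slides along the press's y, from the open -y end towards the column.
- cavity_seat (a point): where the cartridge_head point lies when the stepped cartridge is fully seated: 28 mm above the bench, 9 above the cavity's floor; moves with the carriage. Axes of the carriage: x across, y the way in. Cavity 6 mm deep, 1.8 mm play all round, its wide part towards +y. Carriage 104 (x) by 96 (y), top face 25 mm above the bench; a straight cavity 52 mm to -x stays empty.
- carriage_handle (a point): centre of the top of the black upright tab on the carriage's -y end: 36 (x) by 12 (y), top 59 mm above the bench, standing 34 mm above the carriage's top face; axes as the carriage. The tab stands 80 mm to -y of the carriage's centre. Push it towards +y to slide the carriage in.
- carriage (a joint): travel of the carriage in m: near 0 pulled out, 0.12 home under the plunger against its end stop; it slides with about 2 N of friction and stays where it is left.
- plunger_top (a point): centre of the top of the plunger's round black head, 40 mm across, 162 mm above the bench when up; pressed straight down. The steel pad at its foot is 96 (x) by 84 (y) by 8 mm, underside 56 mm above the bench when up.
- plunger (a joint): travel of the plunger downwards in m: 0 up. With the stepped cartridge seated beneath, the pad meets its top at about 0.019, and that is the stop (0.0205 with nothing below). The spring needs about 1 N to start and 4 N at the bottom, and returns the head when let go; a push of 8 to 12 N is surely at the stop.
- cartridge: the stepped white plastic cartridge, about 40 g, 18 mm thick, flat on the bench; origin on its underside, midway along its length. Outline along its own y: wide head 28 (x) by 34 (y) from y = 4 to 38, narrow tail 16 (x) by 42 (y) from y = -38 to 4. It fits the cavity with its y along the carriage's y, head towards the column.
- cartridge_head (a point): centre of the wide head of the stepped cartridge, 21 mm to +y of the middle of its length and half-way up (9 mm above its underside); axes as the cartridge. Grasp the head here across its 28 mm (x), fingertips at least 8 mm above the underside so that they clear the carriage's top face when it is seated.
- plain_center (a point): centre, half-way up, of the plain straight white cartridge, 22 (x) by 76 (y) by 18 mm, lying on the bench; leave alone.
- beaker: glass beaker, 64 mm across, 85 tall, origin under its centre; leave alone.
- amber_bottle: amber glass bottle, 60 mm across, 125 tall, origin under its centre; leave alone.
Mind the look-alikes: they are no part of the job. Leave any orange look-alike of the cartridge alone.

How it is judged:
On the way, in this order (a step that is already met when the one before it is completed fails the run):
1. the stepped cartridge lies fully down in its cavity, released, with the carriage still out (distance between cartridge_head and cavity_seat below 0.004 m and z of cartridge_head in the frame of cavity_seat below 0.002 m and angle between the y axis of cartridge_head and the y axis of cavity_seat, either way round below 0.08 rad and angle between cartridge_head's own z axis and vertical below 0.06 rad and contact force between the fingers and cartridge below 0.1 N and value of joint carriage below 0.06 m), for 0.2 s.
2. the carriage is home under the plunger with the cartridge seated, the plunger still up (value of joint carriage above 0.116 m and distance between cartridge_head and cavity_seat below 0.004 m and value of joint plunger below 0.004 m), for 0.2 s.
3. the plunger is pressed down to its stop (within 1.5 mm), its pad on the seated cartridge (value of joint plunger above 0.0175 m and distance between cartridge_head and cavity_seat below 0.004 m and value of joint carriage above 0.116 m), for 0.2 s.
At the end, for the whole second after the job is handed in: The plunger has been pressed to its stop (within 1.5 mm) on the cartridge for 0.2 s and is up again (within 3 mm), the carriage is home (within 4 mm of its end stop), and the stepped cartridge lies at rest fully down in its cavity (within 4 mm, not more than 2 mm proud, level) (value of joint plunger below 0.003 m and value of joint carriage above 0.116 m and distance between cartridge_head and cavity_seat below 0.004 m and z of cartridge_head in the frame of cavity_seat below 0.002 m and angle between the y axis of cartridge_head and the y axis of cavity_seat, either way round below 0.08 rad and angle between cartridge_head's own z axis and vertical below 0.06 rad and linear speed of cartridge below 0.02 m/s); the robot touches nothing.
It fails at once if the plain cartridge is moved more than 20 mm (distance of plain_center from where it was at the start of the episode above 0.02 m).
It fails at once if the beaker or the amber bottle is moved more than 20 mm (distance of any of beaker, amber_bottle from where it was at the start of the episode above 0.02 m).
It also fails if it takes over 58 s, if anything falls off the work surface, if the arm or the gripper's body presses on something with over 40 N, if the wrist force passes 120 N, or if a joint passes its speed limit or range.

## Working session

There is one attempt and no reset: what is moved stays moved. The work goes in short steps, Python scripts to look and compute and a tool call to move; the robot and the scene stay as the last step left them, time stands still between calls to the robot, and variables do not carry over. Pictures are saved under pics/ and viewed, about 8 in all and at most 12, crops included, and the job is handed in when it is done.

Besides the shell and the picture viewer there is one more tool, called after ">>>" as name(argument=value, ...), one argument or row to a line, values as JSON. carry_out: Moves the arm, as the interface text tells. Its arguments: {"type":"object","properties":{"plan":{"type":"array"},"squeeze":{"type":"number"}},"required":["plan"]}

```bash
mkdir -p pics; cat > h.py <<'E'
import numpy as np, cv2
from cell import arm
def cam(n):
    c=arm.get_calibration(n); K=np.array(c["intrinsics"],float)
    if "rvec" in c:
        R=cv2.Rodrigues(np.array(c["rvec"],float))[0]; t=np.array(c["tvec"],float).ravel()
        return K,R.T,-R.T@t       # K, world_from_cam R, cam centre
    s=arm.observe(); T=np.array(c["tool_from_camera"])
    R=cv2.Rodrigues(np.array(s["ee_rot"],float))[0]
    return K,R@T[:3,:3],R@T[:3,3]+np.array(s["position"])
def ray(C,px,z):
    K,R,o=C; px=np.atleast_2d(np.array(px,float))
    d=(R@np.linalg.inv(K)@np.c_[px,np.ones(len(px))].T).T
    return o+d*((z-o[2])/d[:,2])[:,None]
def cloud(C,D):
    K,R,o=C; v,u=np.mgrid[:D.shape[0],:D.shape[1]]
    p=np.stack([(u-K[0,2])/K[0,0]*D,(v-K[1,2])/K[1,1]*D,D],-1)
    return p@R.T+o
def proj(C,P):
    K,R,o=C; p=(np.atleast_2d(P)-o)@R@K.T; return p[:,:2]/p[:,2:]
E
python3 - <<'E'
from h import *
ims=[]
for n in("top","scene"):
    C=cam(n); a,d=arm.get_image(n); np.savez(f"{n}0.npz",a=a,d=d); cv2.imwrite(f"pics/{n}0.png",a[...,::-1]); print(n,C[2],C[1][:,2])
print(arm.observe())
E
```

```text
top [ 0.47334622 -0.05129491  1.3037917 ] [ 0.1044747   0.01227893 -0.99445174]
scene [ 1.06689825 -0.36916682  0.91167831] [-0.48605818  0.33534141 -0.80702762]
{'clock': 0.1, 'joints': array([ 1.0304101 ,  0.43515267,  0.02497952,  1.57397799, -0.01160881,
        1.13401025, -0.07507097]), 'dq': array([-4.26558575e-04, -1.24576946e-03, -8.85071778e-04, -3.93729511e-03,
        8.28779970e-04, -6.36522500e-05, -2.64267245e-03]), 'joint_efforts': array([ 2.43668081e-03, -6.69131684e+01,  9.87791978e-01, -3.15146649e+01,
       -6.05335599e-02,  3.74452304e-02,  5.99037389e-05]), 'position': array([ 0.26476787, -0.56575323,  0.29153473]), 'ee_rot': array([-3.06534001e+00, -6.81828664e-01,  6.64092376e-04]), 'force': array([ 0.45615121, -1.69274528,  0.2291015 ]), 'ft_torque': array([ 0.05067524,  0.02797613, -0.0393756 ]), 'width': 1.0017323772881699}
```

View pics/top0.png

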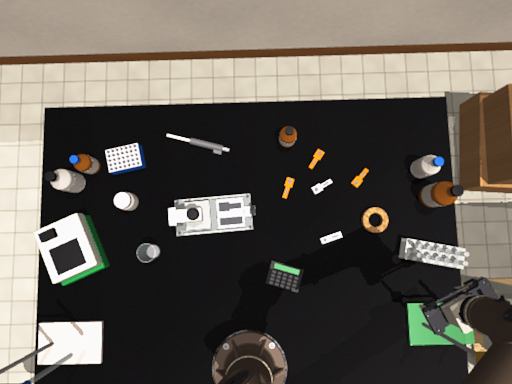

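View pics/scene0.png

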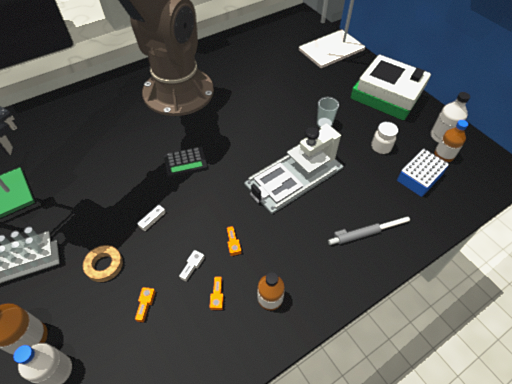

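```bash
python3 - <<'E'
from h import *
for n,px in(("top",[(321,186),(331,237),(288,188),(316,158),(192,214),(234,210),(252,210),(288,136)]),("scene",[(192,265),(234,241),(261,190),(278,180),(311,134)])):
    f=np.load(n+"0.npz"); C=cam(n); P=cloud(C,f["d"])
    for u,v in px: print(n,(u,v),P[v,u].round(3),ray(C,(u,v),.018)[0].round(3))
f=np.load("top0.npz");a=f["a"];C=cam("top")
m=(a.min(2)>120).astype(np.uint8)
for c in cv2.findContours(m,0,1)[0]:
    x,y,w,h=cv2.boundingRect(c)
    if 260<x<350 and 150<y<250 and len(c)>5:
        r=cv2.minAreaRect(c); print(r,cv2.contourArea(c)); print(ray(C,cv2.boxPoints(r),.018)[:,:2].round(3).tolist())
cr=lambda I,x,y,w,h:cv2.resize(I[y:y+h,x:x+w],(400,400*h//w),interpolation=2)
s=np.load("scene0.npz")["a"]
cv2.imwrite("pics/c1.png",np.vstack([np.hstack([cr(a,160,170,100,75),cr(a,270,140,100,75)]),np.hstack([cr(s,240,115,112,84),cr(s,120,200,124,93)])])[...,::-1])
print(cam("wrist")[2],cam("wrist")[1][:,2],cam("wrist")[0][0])
E
```

```text
top (321, 186) [ 0.624 -0.272  0.018] [ 0.624 -0.272  0.018]
top (331, 237) [ 0.442 -0.299  0.017] [ 0.442 -0.299  0.018]
top (288, 188) [ 0.62  -0.154  0.014] [ 0.62  -0.154  0.018]
top (316, 158) [ 0.726 -0.258  0.018] [ 0.726 -0.258  0.018]
top (192, 214) [0.528 0.163 0.164] [0.535 0.191 0.018]
top (234, 210) [0.546 0.041 0.02 ] [0.546 0.041 0.018]
top (252, 210) [ 0.542 -0.024  0.065] [ 0.544 -0.023  0.018]
top (288, 136) [ 0.788 -0.153  0.101] [ 0.81  -0.16   0.018]
scene (192, 265) [ 0.628 -0.271  0.016] [ 0.629 -0.271  0.018]
scene (234, 241) [ 0.63  -0.15   0.021] [ 0.629 -0.149  0.018]
scene (261, 190) [ 0.534 -0.002  0.023] [0.53  0.    0.018]
scene (278, 180) [0.533 0.057 0.027] [0.527 0.062 0.018]
scene (311, 134) [0.537 0.154 0.164] [0.433 0.256 0.018]
((330.8000183105469, 237.40000915527344), (6.957010269165039, 22.135944366455078), 71.56504821777344) 131.5
[[0.441, -0.258], [0.464, -0.332], [0.441, -0.339], [0.418, -0.264]]
((286.0, 191.00001525878906), (1.7888542413711548, 6.260990142822266), 26.56505012512207) 6.0
[[0.601, -0.138], [0.621, -0.149], [0.618, -0.154], [0.598, -0.144]]
((321.9117736816406, 185.35296630859375), (8.403430938720703, 21.780319213867188), 59.036251068115234) 122.0
[[0.62, -0.234], [0.659, -0.302], [0.632, -0.316], [0.594, -0.248]]
((289.5, 180.50001525878906), (2.8284268379211426, 2.8284268379211426), 45.0) 7.0
[[0.647, -0.153], [0.654, -0.16], [0.646, -0.167], [0.639, -0.16]]
((313.4999694824219, 161.99996948242188), (1.3867504596710205, 4.992301940917969), 33.6900634765625) 4.0
[[0.706, -0.241], [0.72, -0.252], [0.718, -0.256], [0.703, -0.245]]
((319.2500305175781, 152.75), (2.8284268379211426, 2.1213202476501465), 45.0) 5.5
[[0.746, -0.264], [0.751, -0.27], [0.744, -0.277], [0.738, -0.271]]
[ 0.34112799 -0.53083181  0.38501298] [-0.27622717 -0.12847191 -0.95246707] [303.47126722   0.         255.71609989]
```

View pics/c1.png

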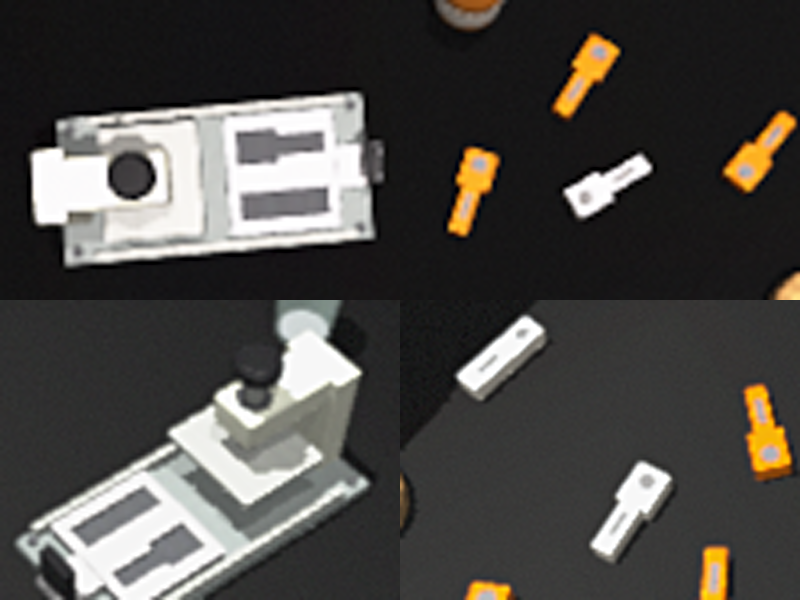

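>>> carry_out(
  plan=[
    [10, 9, 0, 0.15, 9],
    [14, 13, 0, 0.3, 9],
    [18, 17, 0, 0.45, 9],
    [22, 20, 0, 0.6, 9],
    [26, 23, 0, 0.75, 9],
    [30, 26, 0, 0.9, 9],
    [33, 29, -1, 1.05, 9],
    [35, 31, -2, 1.2, 9],
    [35, 31, -4, 1.35, 9],
    [35, 31, -4, 1.5, 9],
    [35, 31, -4, 1.65, 9],
    [35, 31, -4, 1.65, 9],
    [35, 31, -4, 1.65, 9],
    [35, 31, -4, 1.65, 9],
  ],
)

```text
clock: 1.5
position: [0.6143, -0.2567, 0.2518]
ee_rot: [-1.587, -2.711, 0.003]
force: [0.3, -0.5, 0.6]
width: 0.982
```

```bash
python3 - <<'E'
from h import *
C=cam("wrist"); a,d=arm.get_image("wrist"); s=arm.observe(); print(s["clock"],s["position"],s["joints"].round(2),s["ee_rot"])
R=cv2.Rodrigues(s["ee_rot"])[0]; print("tool y",np.degrees(np.arctan2(R[1,1],R[0,1])),R[:,2])
cv2.imwrite("pics/w1.png",a[...,::-1]); np.savez("w1.npz",a=a,d=d)
P=cloud(C,d)
hsv=cv2.cvtColor(a,cv2.COLOR_RGB2HSV)
m=((a.min(2)>110)&(hsv[...,1]<60)&(np.abs(P[...,2]-.018)<.012)).astype(np.uint8)
for c in cv2.findContours(m,0,1)[0]:
    if cv2.contourArea(c)>150:
        r=cv2.minAreaRect(c); print(r,cv2.contourArea(c)); b=ray(C,cv2.boxPoints(r),.018)
        print(b[:,:2].round(4).tolist())
        q=ray(C,cv2.approxPolyDP(c,2.5,True)[:,0],.018)[:,:2]; print("poly",q.round(4).tolist(),np.median(P[m>0],0))
E
```

```text
1.55 [ 0.61436397 -0.2566233   0.25187051] [ 0.58  0.57 -0.43  1.49  0.25  1.14  0.62] [-1.58543851e+00 -2.71210058e+00  2.65119039e-03]
tool y 29.38060128526397 [-9.19488501e-04 -1.41756709e-03 -9.99998573e-01]
((94.02205657958984, 242.74221801757812), (61.551795959472656, 21.571191787719727), 17.417970657348633) 604.0
[[0.4567, -0.4521], [0.4547, -0.4222], [0.524, -0.4108], [0.5277, -0.441]]
poly [[0.4565, -0.4494], [0.5067, -0.4242], [0.5189, -0.4424], [0.5255, -0.4229], [0.5033, -0.4154], [0.4787, -0.4202], [0.4662, -0.4303]] [ 0.49922055 -0.28357262  0.01931512]
((257.0, 186.0), (66.0, 24.0), 90.0) 1195.0
[[0.596, -0.2465], [0.6188, -0.2337], [0.6581, -0.3012], [0.6336, -0.315]]
poly [[0.596, -0.2465], [0.613, -0.2775], [0.6185, -0.2758], [0.6381, -0.3111], [0.6509, -0.3053], [0.6324, -0.2706], [0.6365, -0.2642], [0.6193, -0.2346]] [ 0.49922055 -0.28357262  0.01931512]
((436.2865295410156, 164.74156188964844), (23.10795021057129, 56.921878814697266), 32.00538635253906) 268.0
[[0.7753, -0.1843], [0.7696, -0.1256], [0.7967, -0.1255], [0.8039, -0.1849]]
poly [[0.795, -0.1255], [0.7788, -0.1359], [0.7726, -0.1571], [0.7841, -0.1783], [0.8039, -0.1849], [0.7895, -0.1779], [0.7796, -0.1623], [0.7812, -0.1421]] [ 0.49922055 -0.28357262  0.01931512]
((96.95980072021484, 123.6144027709961), (27.296072006225586, 74.22208404541016), 2.6630008220672607) 1798.0
[[0.4431, -0.3417], [0.4201, -0.266], [0.4448, -0.2534], [0.4698, -0.3283]]
poly [[0.4209, -0.2656], [0.4433, -0.3377], [0.4631, -0.3317], [0.4676, -0.3253], [0.447, -0.2599], [0.4437, -0.2572]] [ 0.49922055 -0.28357262  0.01931512]
```

View pics/w1.png

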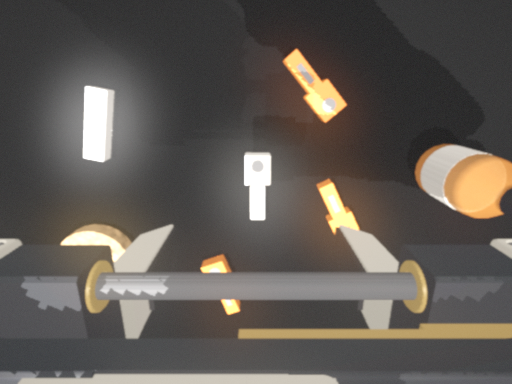

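>>> carry_out(
  plan=[
    [0.3, 0, -5, 0, 6],
    [0.3, -0.1, -10, 0, 6],
    [0.3, -0.1, -13, 0, 6],
    [0.3, -0.1, -15.5, 0, 6],
    [0.3, -0.1, -17.5, 0, 5],
    [0.3, -0.1, -17.6, 0, 5],
    [0.3, -0.1, -17.6, 0, 5],
    [0.3, -0.1, -17.6, 0, 1],
    [0.3, -0.1, -17.6, 0, 1],
    [0.3, -0.1, -17.6, 0, 1],
    [0.3, -0.1, -17.6, 0, 1],
    [0.3, -0.1, -17.6, 0, 1],
    [0.3, -0.1, -17.6, 0, 1],
  ],
  squeeze=10,
)

```text
clock: 2.85
position: [0.6177, -0.2579, 0.0768]
ee_rot: [1.585, 2.711, -0.003]
force: [-1.3, 0.3, 7.1]
width: 0.303
```

>>> carry_out(
  plan=[
    [0, 0, 0, 0, 6],
    [0, 0, 0, 0, 6],
    [0, 0, 0, 0, 6],
    [0, 0, 1, 0, 6],
    [0, 0, 5, 0, 7],
    [0, 0, 10, 0, 9],
    [0, 0, 15, 0, 9],
    [0, 0, 17.6, 0, 9],
    [0, 0, 17.6, 0, 9],
    [0, 0, 17.6, 0, 9],
    [0, 0, 17.6, 0, 9],
  ],
)

```text
clock: 3.95
position: [0.617, -0.2578, 0.2516]
ee_rot: [-1.585, -2.711, 0.004]
force: [-0.6, 0.8, 0.5]
width: 0.98
```

```bash
cat >> h.py <<'E'
def stepped(C,a,P):
    hsv=cv2.cvtColor(a,cv2.COLOR_RGB2HSV)
    m=((a.min(2)>110)&(hsv[...,1]<60)&(np.abs(P[...,2]-.018)<.004)).astype(np.uint8)
    for c in cv2.findContours(m,0,1)[0]:
        r=cv2.minAreaRect(c)
        if cv2.contourArea(c)>600 and abs(r[0][0]-256)<60:
            q=ray(C,cv2.approxPolyDP(c,2.5,True)[:,0],.018)[:,:2]; return r,q
E
python3 - <<'E'
from h import *
f=np.load("w1.npz")
C=cam("wrist"); a,d=arm.get_image("wrist"); s=arm.observe(); print(s["clock"],s["position"],s["width"])
R=cv2.Rodrigues(s["ee_rot"])[0]; print("tool y",np.degrees(np.arctan2(R[1,1],R[0,1])))
r,q=stepped(C,a,cloud(C,d)); print(r,q.round(4).tolist())
print("old",stepped(C,f["a"],cloud(C,f["d"]))[0])
print("tool",((q-s["position"][:2])@R[:2,:2]).round(4).tolist()); np.savez("w2.npz",a=a,d=d)
E
```

```text
4.0 [ 0.61694021 -0.25776271  0.25129557] 0.9776692578244509
tool y 29.3727460313486
((256.5, 185.0), (64.0, 25.0), 90.0) [[0.5974, -0.2481], [0.6133, -0.277], [0.6198, -0.2747], [0.6399, -0.3109], [0.6521, -0.304], [0.6331, -0.2685], [0.6374, -0.2647], [0.6212, -0.2347]]
old ((257.0, 187.0), (64.0, 24.0), 90.0)
tool [[0.018, -0.0122], [-0.015, -0.0126], [-0.0162, -0.0059], [-0.0576, -0.0061], [-0.0576, 0.008], [-0.0173, 0.0088], [-0.0161, 0.0144], [0.018, 0.015]]
```

>>> carry_out(
  plan=[
    [-1, 5, 1, -0.1, 9],
    [-2, 10, 1, -0.2, 9],
    [-3, 15, 1, -0.3, 9],
    [-4, 20, 1, -0.44, 9],
    [-5, 25, 1, -0.44, 9],
    [-6, 30, 0.7, -0.44, 9],
    [-6, 33.5, 0.7, -0.44, 9],
    [-6, 33.5, 0.7, -0.44, 9],
    [-6, 33.5, 0.7, -0.44, 9],
    [-6, 33.5, 0.7, -0.44, 9],
  ],
)

```text
clock: 5.0
position: [0.5569, 0.0758, 0.2574]
ee_rot: [-2.139, -2.297, 0.006]
force: [0.3, -0.2, -0.6]
width: 0.979
```

```bash
python3 - <<'E'
from h import *
C=cam("wrist"); a,d=arm.get_image("wrist"); s=arm.observe(); print(s["clock"],s["position"],s["joints"].round(2))
R=cv2.Rodrigues(s["ee_rot"])[0]; print("tool y",np.degrees(np.arctan2(R[1,1],R[0,1])))
np.savez("w3.npz",a=a,d=d,R=R,p=s["position"]); cv2.imwrite("pics/w3.png",cv2.resize(a,(768,576))[...,::-1])
P=cloud(C,d); g=a.max(2)
m=((g<125)&(P[...,2]>.008)&(P[...,2]<.032)).astype(np.uint8)
for c in cv2.findContours(m,0,1)[0]:
    if cv2.contourArea(c)>300:
        q=ray(C,cv2.approxPolyDP(c,2.5,True)[:,0],.025)[:,:2]
        print(cv2.minAreaRect(c),cv2.contourArea(c)); print(q.round(4).tolist()); print("tool",((q-s["position"][:2])@R[:2,:2]).round(4).tolist())
E
```

```text
5.05 [0.55700377 0.07546652 0.25757735] [ 0.08  0.41 -0.42  1.74  0.19  1.04 -0.34]
tool y 4.031173159531411
((259.0, 159.5), (17.0, 30.0), 90.0) 383.5
[[0.5431, 0.0946], [0.5461, 0.0815], [0.5739, 0.079], [0.5734, 0.0979]]
tool [[0.0201, -0.0125], [0.0067, -0.0104], [0.0023, 0.0171], [0.0213, 0.0179]]
((468.23590087890625, 117.07548522949219), (10.587015151977539, 172.791748046875), 29.05460548400879) 912.0
[[0.7958, 0.2217], [0.7908, 0.2005], [0.7825, 0.198], [0.7599, 0.116], [0.7665, 0.1121], [0.7523, 0.0629], [0.7916, 0.1884]]
tool [[0.1291, 0.2485], [0.1083, 0.242], [0.1064, 0.2335], [0.0261, 0.2053], [0.0218, 0.2115], [-0.0262, 0.1939], [0.0961, 0.242]]
((239.87875366210938, 105.53712463378906), (117.76870727539062, 146.3961639404297), 72.9794692993164) 2035.5
[[0.582, 0.2186], [0.5797, 0.2035], [0.5841, 0.1213], [0.5269, 0.1171], [0.5302, 0.1142], [0.5418, 0.1172], [0.5392, 0.1063], [0.5198, 0.1081], [0.5184, 0.1155], [0.5216, 0.1167], [0.477, 0.1135], [0.472, 0.169], [0.468, 0.1697], [0.4737, 0.0806], [0.477, 0.0887], [0.4803, 0.0867], [0.4826, 0.0549], [0.4845, 0.0991], [0.5855, 0.1075], [0.5887, 0.0969], [0.5912, 0.1047]]
tool [[0.1411, 0.035], [0.1261, 0.0316], [0.0438, 0.0302], [0.0437, -0.0271], [0.0405, -0.024], [0.0427, -0.0123], [0.032, -0.0156], [0.0352, -0.0348], [0.0426, -0.0357], [0.0437, -0.0324], [0.0436, -0.0771], [0.0993, -0.0782], [0.1003, -0.0821], [0.011, -0.0827], [0.0188, -0.0789], [0.0166, -0.0758], [-0.0153, -0.0757], [0.0286, -0.0706], [0.03, 0.0306], [0.0191, 0.0331], [0.0268, 0.0361]]
```

View pics/w3.png

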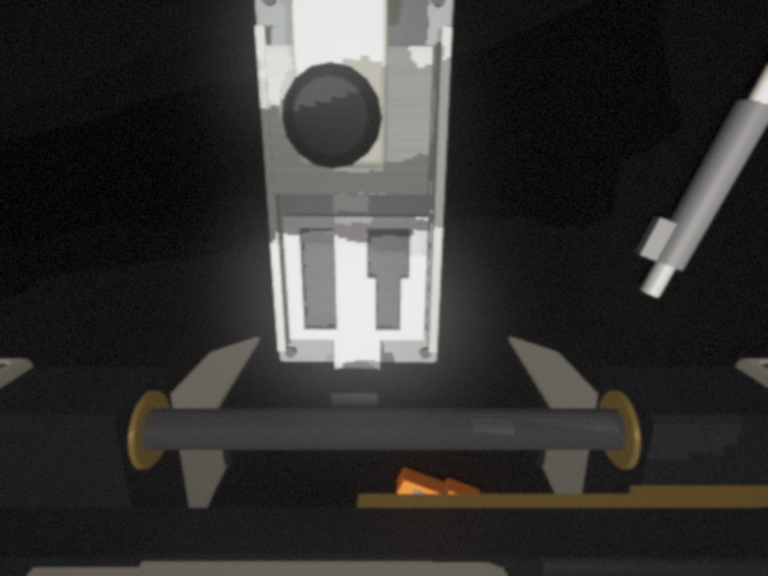

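```bash
python3 - <<'E'
from h import *
f=np.load("w3.npz"); a=f["a"];g=cv2.cvtColor(a,cv2.COLOR_RGB2GRAY); C=cam("wrist"); R=f["R"];p=f["p"]
print(g[145:226,258].tolist()); print(g[145:226,214].tolist())
for r in (160,170,178,195,210): print(r,g[r,190:292].tolist())
print("B");u,v=np.meshgrid(range(190,292),range(140,250))
for t in(150,175,200):
    m=np.zeros(g.shape,np.uint8); m[150:224,195:280]=g[150:224,195:280]<t
    for c in cv2.findContours(m,0,1)[0]:
        if cv2.contourArea(c)>400:
            q=(ray(C,cv2.approxPolyDP(c,2,True)[:,0],.025)[:,:2]-p[:2])@R[:2,:2]; print(t,cv2.minAreaRect(c),q.round(4).tolist())
E
```

```text
[126, 133, 129, 129, 131, 129, 122, 104, 83, 78, 77, 91, 112, 117, 117, 118, 117, 119, 119, 119, 120, 124, 131, 136, 135, 135, 135, 138, 136, 136, 137, 135, 136, 135, 137, 135, 135, 137, 137, 136, 138, 136, 137, 137, 138, 138, 139, 136, 138, 137, 138, 139, 138, 136, 137, 138, 137, 138, 140, 140, 140, 138, 140, 140, 138, 136, 137, 138, 138, 138, 135, 131, 114, 118, 157, 210, 231, 236, 236, 236, 232]
[128, 130, 129, 130, 129, 130, 124, 100, 97, 116, 124, 123, 123, 126, 123, 123, 124, 131, 136, 135, 138, 140, 140, 141, 139, 138, 138, 141, 140, 141, 140, 142, 141, 139, 138, 138, 136, 140, 139, 137, 139, 141, 142, 143, 140, 139, 141, 140, 141, 143, 141, 142, 138, 138, 141, 140, 141, 140, 140, 142, 142, 141, 139, 140, 139, 138, 141, 137, 137, 138, 137, 128, 120, 122, 171, 224, 235, 236, 236, 235, 229]
160 [228, 233, 234, 234, 234, 234, 234, 232, 226, 197, 145, 121, 121, 123, 124, 122, 125, 124, 123, 123, 124, 124, 122, 124, 123, 124, 122, 124, 123, 123, 124, 128, 162, 211, 228, 231, 231, 230, 230, 225, 209, 186, 177, 173, 173, 172, 165, 150, 137, 137, 136, 137, 136, 133, 119, 97, 91, 110, 
[... 2637 characters left out ...]
32, 0.0182], [0.022, 0.0256]]
175 ((237.0, 184.5), (69.0, 84.0), 90.0) [[0.0218, -0.0655], [0.0152, -0.0659], [0.0141, -0.0605], [-0.0581, -0.061], [-0.0581, -0.0376], [0.0153, -0.0353], [0.0087, -0.0114], [-0.0166, -0.0116], [-0.0189, -0.0049], [-0.0592, -0.005], [-0.0579, 0.0125], [-0.0189, 0.012], [-0.0165, 0.0187], [0.0121, 0.0182], [0.022, 0.0256]]
200 ((237.0, 184.5), (69.0, 84.0), 90.0) [[0.0218, -0.0655], [0.0152, -0.0659], [0.0152, -0.0626], [0.0097, -0.0607], [-0.0594, -0.061], [-0.0581, -0.0365], [0.0153, -0.0353], [0.0087, -0.0125], [-0.0166, -0.0116], [-0.0189, -0.006], [-0.0592, -0.0062], [-0.0592, 0.0125], [-0.0213, 0.012], [-0.0165, 0.0187], [0.0132, 0.0193], [0.022, 0.0256]]
```

```bash
python3 - <<'E'
from h import *
f=np.load("w3.npz"); C=cam("wrist"); R=f["R"];p=f["p"]
L=[("head end",258.4,151.5),("tail end",258.3,219.5),("hL",244.3,178),("hR",272.45,178),("tL",250,195),("tR",266.6,195),("tL",250.05,210),("tR",266.4,210),("step",246,185.5)]
L+=[("sL",200.4,170),("sR",222.6,170),("sL",202,210),("sR",223.6,210)]
for n,u,v in L:
    q=ray(C,(u,v),.025)[0]; print(n,((q[:2]-p[:2])@R[:2,:2]).round(4))
g=cv2.cvtColor(f["a"],cv2.COLOR_RGB2GRAY); print(g[180:192,246].tolist(),g[180:192,247].tolist(),g[180:192,270].tolist())
w=np.load("w2.npz")["a"];g=cv2.cvtColor(w,cv2.COLOR_RGB2GRAY); 
print(g[145:228,257].tolist()); print(g[182:192,247].tolist(),g[182:192,267].tolist())
for r in(165,178,195,210):print(g[r,236:280].tolist())
E
```

```text
head end [0.0203 0.0033]
tail end [-0.0598  0.0035]
hL [-0.0096 -0.0123]
hR [-0.0095  0.0191]
tL [-0.0296 -0.006 ]
tR [-0.0296  0.0128]
tL [-0.048  -0.0061]
tR [-0.0479  0.0128]
step [-0.0184 -0.0105]
sL [-0.0005 -0.0608]
sR [-0.0004 -0.0362]
sL [-0.0481 -0.0616]
sR [-0.048  -0.0366]
[133, 130, 114, 113, 139, 189, 227, 236, 237, 236, 236, 236] [135, 130, 110, 105, 129, 183, 226, 236, 237, 236, 236, 236] [131, 132, 133, 122, 125, 181, 225, 235, 235, 236, 235, 236]
[84, 82, 82, 84, 97, 159, 213, 225, 249, 255, 255, 255, 255, 251, 219, 214, 215, 215, 215, 214, 214, 214, 216, 214, 225, 255, 255, 255, 255, 255, 255, 255, 255, 255, 255, 255, 255, 255, 255, 255, 255, 255, 255, 255, 255, 255, 255, 255, 255, 255, 255, 255, 255, 255, 255, 255, 255, 255, 255, 255, 255, 255, 255, 255, 255, 255, 255, 255, 255, 255, 255, 255, 255, 255, 127, 97, 96, 98, 98, 93, 94, 94, 93]
[255, 255, 143, 107, 107, 107, 105, 106, 104, 104] [255, 232, 144, 105, 103, 105, 105, 105, 107, 107]
[94, 96, 99, 99, 97, 97, 109, 207, 255, 255, 255, 255, 255, 255, 255, 251, 222, 215, 214, 214, 214, 214, 215, 214, 214, 215, 235, 255, 255, 255, 255, 255, 255, 255, 196, 120, 96, 95, 95, 94, 93, 93, 93, 94]
[100, 99, 101, 100, 102, 102, 112, 205, 255, 255, 255, 255, 255, 255, 255, 255, 255, 255, 255, 255, 255, 255, 255, 255, 255, 255, 255, 255, 255, 255, 255, 255, 255, 244, 162, 107, 103, 98, 99, 102, 100, 98, 97, 97]
[99, 99, 102, 100, 102, 102, 103, 104, 104, 103, 106, 104, 128, 250, 255, 255, 255, 255, 255, 255, 255, 255, 255, 255, 255, 255, 255, 255, 236, 144, 104, 104, 104, 108, 106, 107, 108, 106, 106, 105, 105, 102, 104, 104]
[93, 97, 95, 97, 94, 97, 98, 100, 99, 101, 101, 102, 149, 255, 255, 255, 255, 255, 255, 255, 255, 255, 255, 255, 255, 255, 255, 255, 200, 114, 100, 99, 101, 101, 102, 102, 100, 102, 100, 102, 99, 101, 101, 97]
```

>>> carry_out(
  plan=[
    [1, -5, 0, 0.1, 9],
    [2, -10, 0, 0.2, 9],
    [3, -15, 0, 0.3, 9],
    [4, -20, 0, 0.44, 8],
    [5, -25, 0, 0.44, 7],
    [6, -30, -2, 0.44, 6],
    [6, -33.3, -6, 0.44, 6],
    [6, -33.3, -10, 0.44, 6],
    [6, -33.3, -14, 0.44, 6],
    [6, -33.3, -17, 0.44, 5],
    [6, -33.3, -18.1, 0.44, 5],
    [6, -33.3, -18.1, 0.44, 5],
    [6, -33.3, -18.1, 0.44, 5],
    [6, -33.3, -18.1, 0.44, 1],
    [6, -33.3, -18.1, 0.44, 1],
    [6, -33.3, -18.1, 0.44, 1],
    [6, -33.3, -18.1, 0.44, 1],
    [6, -33.3, -18.1, 0.44, 1],
    [6, -33.3, -18.1, 0.44, 1],
  ],
  squeeze=15,
)

```text
clock: 6.95
position: [0.6175, -0.2577, 0.0776]
ee_rot: [-1.589, -2.71, 0.006]
force: [-0.8, 0.8, 6.5]
width: 0.304
```

>>> carry_out(
  plan=[
    [0, 0, 2, 0, 1],
    [0, 0, 5, 0, 1],
    [0, 0, 10, 0, 1],
    [-1, 5, 12, -0.1, 1],
    [-2, 10, 12, -0.2, 1],
    [-3, 15, 12, -0.3, 1],
    [-4, 20, 12, -0.44, 1],
    [-5, 25, 10, -0.44, 1],
    [-5.8, 30, 8, -0.44, 1],
    [-5.8, 33.4, 6, -0.44, 1],
    [-5.8, 33.4, 5, -0.44, 1],
    [-5.8, 33.4, 5, -0.44, 1],
    [-5.8, 33.4, 5, -0.44, 1],
    [-5.8, 33.4, 5, -0.44, 1],
  ],
)

```text
clock: 8.35
position: [0.5602, 0.0744, 0.1283]
ee_rot: [2.145, 2.295, -0.005]
force: [-0.2, -1.1, -0.3]
width: 0.301
```

```bash
python3 - <<'E'
from h import *
a,d=arm.get_image("wrist"); s=arm.observe(); print(s["clock"],s["position"],s["force"],s["width"])
R=cv2.Rodrigues(s["ee_rot"])[0]; print("tool y",np.degrees(np.arctan2(R[1,1],R[0,1])))
cv2.imwrite("pics/w4.png",cv2.resize(a,(768,576))[...,::-1])
E
```

```text
8.4 [0.56022282 0.0745212  0.12836133] [ 0.96417176 -0.01131017 -1.32799686] 0.30270741033675264
tool y 3.8699762158688764
```

View pics/w4.png

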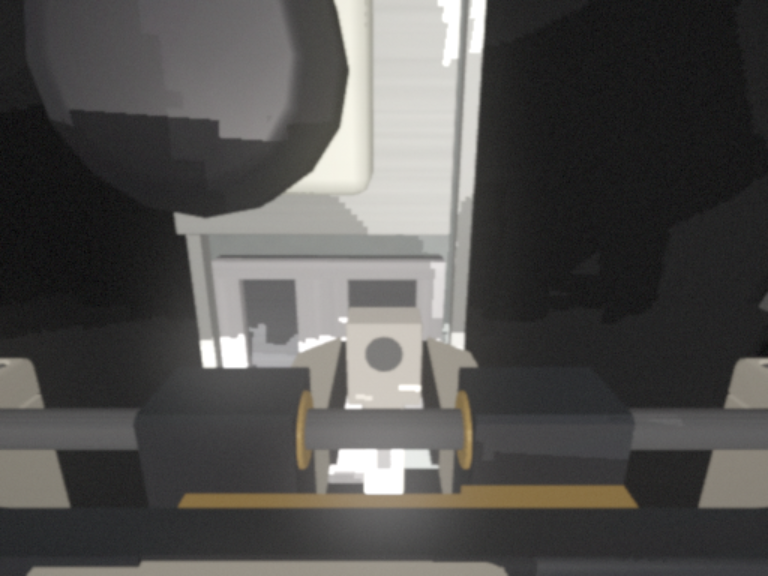

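>>> carry_out(
  plan=[
    [-0.1, 0.1, -1, 0, 1],
    [-0.1, 0.1, -2, 0, 1],
    [-0.1, 0.1, -2, 0, 1],
    [-0.1, 0.1, -2, 0, 1],
    [-0.1, 0.1, -2, 0, 1],
  ],
)

```text
clock: 8.9
position: [0.5593, 0.0756, 0.1084]
ee_rot: [2.145, 2.295, -0.005]
force: [0.0, 0.2, -1.2]
width: 0.301
```

Within 0.3 mm. Lower in and watch the force.

>>> carry_out(
  plan=[
    [0, 0, -0.4, 0, 1],
    [0, 0, -0.7, 0, 1],
    [0, 0, -0.9, 0, 1],
    [0, 0, -1.0, 0, 1],
    [0, 0, -1.1, 0, 1],
    [0, 0, -1.1, 0, 1],
  ],
)

```text
clock: 9.5
position: [0.5593, 0.0756, 0.0973]
ee_rot: [2.145, 2.295, -0.005]
force: [-0.0, -0.6, 0.3]
width: 0.301
```

>>> carry_out(
  plan=[
    [0, 0, -0.1, 0, 1],
    [0, 0, -0.1, 0, 1],
    [0, 0, -0.1, 0, 4],
    [0, 0, -0.1, 0, 4],
    [0, 0, -0.1, 0, 4],
    [0, 0, 1, 0, 5],
    [0, 0, 4, 0, 5],
    [0, -2, 8, 0, 6],
    [0, -4, 11, 0, 8],
    [0, -4, 14, 0, 9],
    [0, -4, 16, 0, 9],
    [0, -4, 16, 0, 9],
    [0, -4, 16, 0, 9],
  ],
)

```text
clock: 10.8
position: [0.5592, 0.0356, 0.2579]
ee_rot: [2.144, 2.295, -0.004]
force: [0.0, 0.1, 0.1]
width: 0.969
```

```bash
python3 - <<'E'
from h import *
C=cam("wrist"); a,d=arm.get_image("wrist"); s=arm.observe(); print(s["clock"],s["position"],s["force"],s["width"])
R=cv2.Rodrigues(s["ee_rot"])[0]; print("tool y",np.degrees(np.arctan2(R[1,1],R[0,1])))
P=cloud(C,d); np.savez("w5.npz",a=a,d=d)
u,v=proj(C,[.559,.0756,.037])[0].astype(int); print(u,v,P[v-3:v+4,u-3:u+4,2].mean(), "tail",[ (P[r,c]).round(4).tolist() for c,r in proj(C,[[.5618,.0326,.037],[.5615,.035,.037],[.535,.05,.025]]).astype(int)])
x0,y0=max(u-80,0),max(v-60,0)
cv2.imwrite("pics/w5.png",cv2.resize(a[y0:y0+150,x0:x0+200],(800,600),interpolation=2)[...,::-1]); print(x0,y0)
E
```

```text
10.85 [0.55886358 0.03556057 0.25702139] [ 0.07681439 -0.50228379 -0.22812215] 0.9722457572158801
tool y 3.88325485417953
257 134 0.03857165183194181 tail [[0.5608, 0.0338, 0.038], [0.5606, 0.036, 0.038], [0.5345, 0.0513, 0.0261]]
177 74
```

View pics/w5.png

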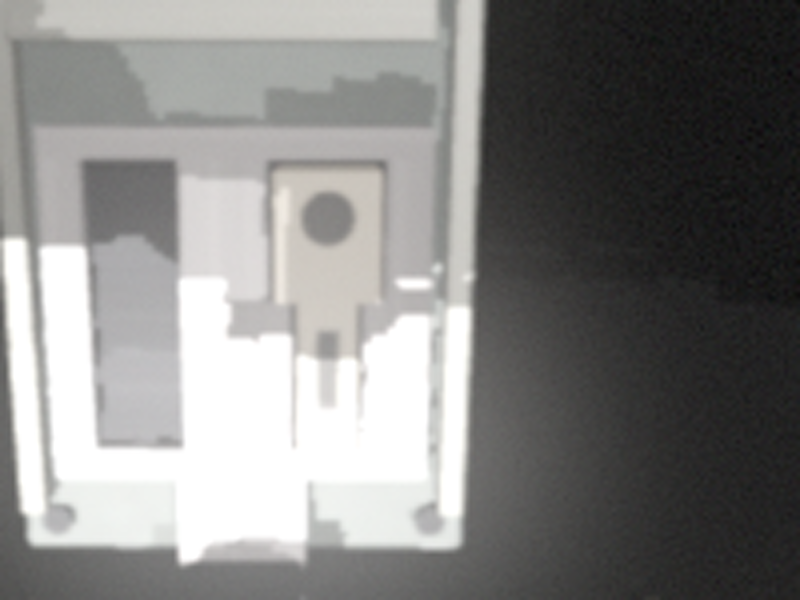

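>>> carry_out(
  plan=[
    [-0.5, -4, 0, 0, 3],
    [-1.7, -8.8, -2, 0, 0],
    [-1.7, -8.8, -6, 0, 0],
    [-1.7, -8.8, -10, 0, 0],
    [-1.7, -8.8, -13, 0, 0],
    [-1.7, -8.8, -14.4, 0, 0],
    [-1.7, -8.8, -14.4, 0, 0],
    [-1.7, -8.8, -14.4, 0, 0],
    [-1.7, -8.8, -14.4, 0, 0],
  ],
)

```text
clock: 11.75
position: [0.5428, -0.0522, 0.1144]
ee_rot: [2.143, 2.294, -0.003]
force: [-0.2, -0.1, 0.2]
width: 0.247
```

```bash
python3 - <<'E'
from h import *
s=arm.observe(); print(s["clock"],s["position"],s["force"],s["width"])
f=np.load("w3.npz"); c=arm.get_calibration("wrist");T=np.array(c["tool_from_camera"]);C=(np.array(c["intrinsics"]),f["R"]@T[:3,:3],f["R"]@T[:3,3]+f["p"])
g=f["a"].max(2); m=np.zeros(g.shape,np.uint8); m[38:115,180:260]=(g<80)[38:115,180:260]
k=max(cv2.findContours(m,0,1)[0],key=cv2.contourArea); (u,v),r=cv2.minEnclosingCircle(k); print(u,v,r,cv2.contourArea(k)); print(ray(C,[(u,v),(u+r,v)],.160))
f=np.load("top0.npz");C=cam("top");P=cloud(C,f["d"]); q=P[(P[...,2]>.155)&(P[...,2]<.17)&(np.abs(P[...,0]-.528)<.05)&(np.abs(P[...,1]-.16)<.05)]; print(len(q),q.mean(0))
E
```

```text
11.75 [ 0.54283102 -0.05224818  0.11444301] [-0.15438486 -0.13987862  0.19615028] 0.24707755625460145
221.5 77.0 34.35486602783203 3345.5
[[0.53127128 0.16457172 0.16      ]
 [0.55154244 0.16601978 0.16      ]]
122 [0.53086717 0.16151794 0.1614777 ]
```

>>> carry_out(
  plan=[
    [0, 0, 0, 0, 0],
    [0, 0.5, 0, 0, 0],
    [-0.1, 1, 0, 0, 0],
    [-0.1, 1.5, 0, 0, 0],
    [-0.2, 2.2, 0, 0, 0],
    [-0.2, 3, 0, 0, 0],
    [-0.3, 4, 0, 0, 0],
    [-0.4, 5, 0, 0, 0],
    [-0.4, 6, 0, 0, 0],
    [-0.5, 7, 0, 0, 0],
    [-0.5, 8, 0, 0, 0],
    [-0.6, 9, 0, 0, 0],
    [-0.7, 9.7, 0, 0, 0],
    [-0.7, 10.3, 0, 0, 0],
    [-0.7, 10.7, 0, 0, 0],
    [-0.7, 11, 0, 0, 0],
    [-0.7, 11, 0, 0, 0],
  ],
)

```text
clock: 13.45
position: [0.5356, 0.0583, 0.1143]
ee_rot: [2.143, 2.295, -0.003]
force: [0.8, -0.2, 0.4]
width: 0.004
```

>>> carry_out(
  plan=[
    [0, 0.2, 0, 0, 0],
    [0, 0.4, 0, 0, 0],
    [-0.1, 0.6, 0, 0, 0],
    [-0.1, 0.8, 0, 0, 0],
    [-0.1, 1.0, 0, 0, 0],
    [-0.1, 1.1, 0, 0, 0],
  ],
)

```text
clock: 14.05
position: [0.5347, 0.0683, 0.1144]
ee_rot: [2.143, 2.294, -0.005]
force: [0.4, -7.0, 3.4]
width: 0.007
```

```bash
python3 - <<'E'
from h import *
a,d=arm.get_image("scene"); s=arm.observe(); print(s["position"],s["force"])
f=np.load("scene0.npz")["a"]
cv2.imwrite("pics/s1.png",cv2.resize(a[90:220,230:380],(750,650)[:2],interpolation=2)[:600,:,::-1])
E
```

```text
[0.53475406 0.06827408 0.11438759] [ 0.63503548 -5.33001556  1.52195062]
```

View pics/s1.png

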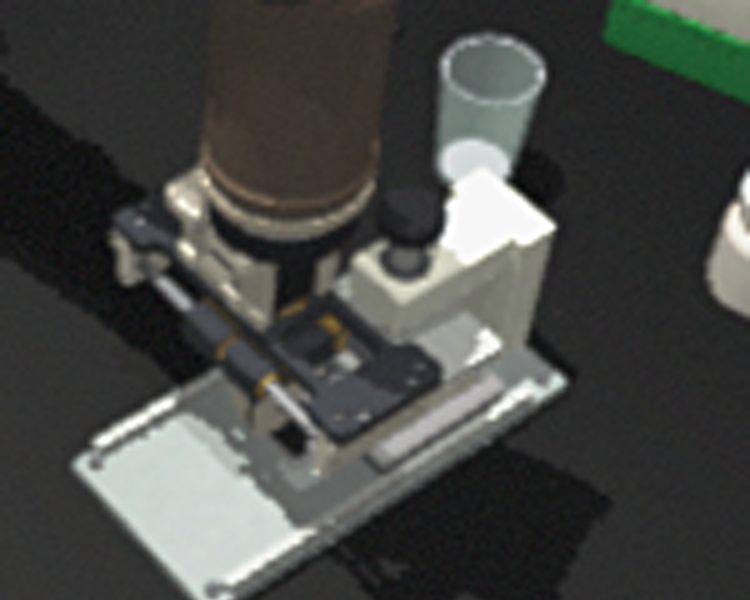

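>>> carry_out(
  plan=[
    [0, 0.2, 0, 0, 0],
    [0, 0.4, 0, 0, 0],
    [0, 0.4, 0, 0, 0],
    [0, 0.4, 0, 0, 0],
  ],
)

```text
clock: 14.5
position: [0.5348, 0.0686, 0.1144]
ee_rot: [2.145, 2.289, -0.011]
force: [-0.6, -14.7, 4.5]
width: 0.01
```

>>> carry_out(
  plan=[
    [0, -1, 0, 0, 0],
    [0, -3, 0, 0, 0],
    [0, -4, 3, 0, 0],
    [0, -4, 8, 0, 0],
    [0, -4, 13, 0, 0],
    [0, -4, 15, 0, 0],
    [0, 0, 15, 0, 0],
    [-0.2, 5, 15, 0, 0],
    [-0.5, 9, 15, 0, 0],
    [-0.5, 9.5, 14, 0, 0],
    [-0.5, 9.5, 13, 0, 0],
    [-0.5, 9.5, 13, 0, 0],
    [-0.5, 9.5, 13, 0, 0],
  ],
)

```text
clock: 15.8
position: [0.5299, 0.1617, 0.2439]
ee_rot: [2.148, 2.286, -0.014]
force: [-0.5, 0.3, 0.7]
width: 0.006
```

```bash
python3 - <<'E'
from h import *
s=arm.observe(); print(s["clock"],s["position"],s["force"])
f=np.load("scene0.npz"); 
a,d=arm.get_image("scene"); C=cam("scene"); P=cloud(C,d)
cv2.imwrite("pics/s2.png",cv2.resize(a[90:220,230:380],(690,598),interpolation=2)[...,::-1])
q=P[(P[...,2]>.05)&(P[...,2]<.064)&(np.abs(P[...,0]-.54)<.03)&(P[...,1]>-.06)&(P[...,1]<.11)]; print("tab top",len(q),q.mean(0) if len(q) else 0)
E
```

```text
15.8 [0.52986419 0.1617404  0.24388709] [-0.4573406   0.25018704  0.73956644]
tab top 63 [0.53687647 0.08391917 0.05800526]
```

View pics/s2.png

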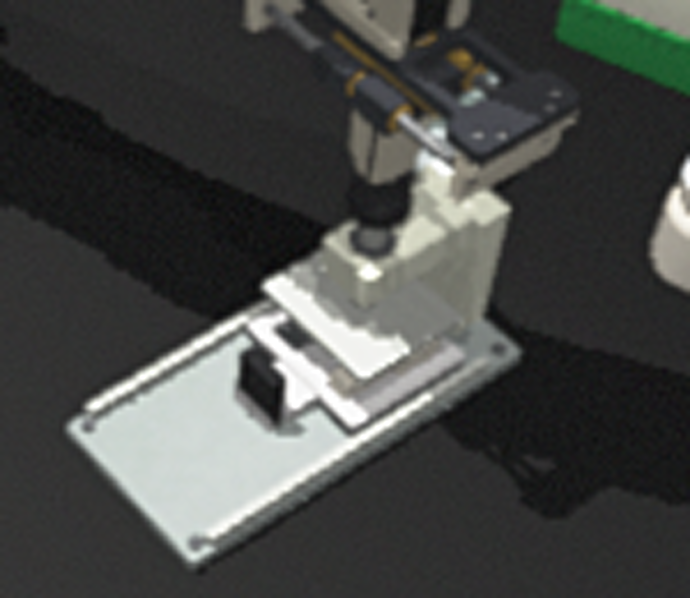

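>>> carry_out(
  plan=[
    [0, 0.1, -1, 0, 0],
    [0, 0.1, -1.5, 0, 0],
    [0, 0.1, -2, 0, 0],
    [0, 0.1, -2.4, 0, 0],
    [0, 0.1, -2.8, 0, 0],
    [0, 0.1, -3.2, 0, 0],
    [0, 0.1, -3.5, 0, 0],
    [0, 0.1, -3.5, 0, 0],
  ],
)

```text
clock: 16.65
position: [0.5301, 0.1627, 0.2091]
ee_rot: [2.148, 2.286, -0.013]
force: [-0.8, -3.3, 3.4]
width: 0.003
```

>>> carry_out(
  plan=[
    [0, 0, -0.1, 0, 0],
    [0, 0, -0.2, 0, 0],
    [0, 0, -0.3, 0, 0],
    [0, 0, -0.3, 0, 0],
  ],
)

```text
clock: 17.05
position: [0.5302, 0.1628, 0.2086]
ee_rot: [2.147, 2.284, -0.011]
force: [-9.0, -6.2, 29.6]
width: 0.005
```

>>> carry_out(
  plan=[
    [0, 0, -0.1, 0, 0],
    [0, 0, -0.1, 0, 0],
    [0, 0, -0.1, 0, 0],
    [0, 0, -0.1, 0, 0],
    [0, 0, -0.1, 0, 0],
  ],
)

```text
clock: 17.55
position: [0.5301, 0.1629, 0.2087]
ee_rot: [2.147, 2.284, -0.011]
force: [-4.2, -4.1, 15.1]
width: 0.003
```

>>> carry_out(
  plan=[
    [0, 0, 0.4, 0, 0],
    [0, 0, 0.9, 0, 0],
    [0, 0, 1.4, 0, 0],
    [0, 0, 1.9, 0, 0],
    [0, 0, 3, 0, 0],
    [0, 0, 6, 0, 0],
    [0, 0, 9, 0, 0],
    [0, -5, 10, 0, 0],
    [0, -10, 10, 0, 0],
    [0, -15, 10, 0, 0],
    [0, -20, 10, 0, 0],
    [0, -20, 10, 0, 0],
    [0, -20, 10, 0, 0],
  ],
)

```text
clock: 18.85
position: [0.5301, -0.0384, 0.3092]
ee_rot: [2.15, 2.28, -0.01]
force: [0.5, 0.1, 0.1]
width: 0.004
```

```bash
python3 - <<'E'
from h import *
s=arm.observe(); print(s["clock"],s["position"],s["force"])
a,d=arm.get_image("scene"); C=cam("scene"); P=cloud(C,d)
cv2.imwrite("pics/s3.png",cv2.resize(a[90:220,230:380],(690,598),interpolation=2)[...,::-1])
q=P[(P[...,2]>.05)&(P[...,2]<.064)&(np.abs(P[...,0]-.54)<.03)&(P[...,1]>-.06)&(P[...,1]<.095)]; print("tab top",len(q),q.mean(0))
def head(P): 
    q=P[(P[...,2]>.13)&(P[...,2]<.18)&(np.hypot(P[...,0]-.53,P[...,1]-.163)<.022)]; return len(q),np.percentile(q[:,2],[50,80,95])
print(head(P),head(cloud(C,np.load("scene0.npz")["d"])))
E
```

```text
18.85 [ 0.53013603 -0.03838851  0.30919194] [0.46722888 0.09163512 0.14840791]
tab top 61 [0.53687446 0.08433013 0.05798867]
(162, array([0.16146218, 0.16342922, 0.16482696])) (163, array([0.16097239, 0.16308546, 0.16471556]))
```

View pics/s3.png

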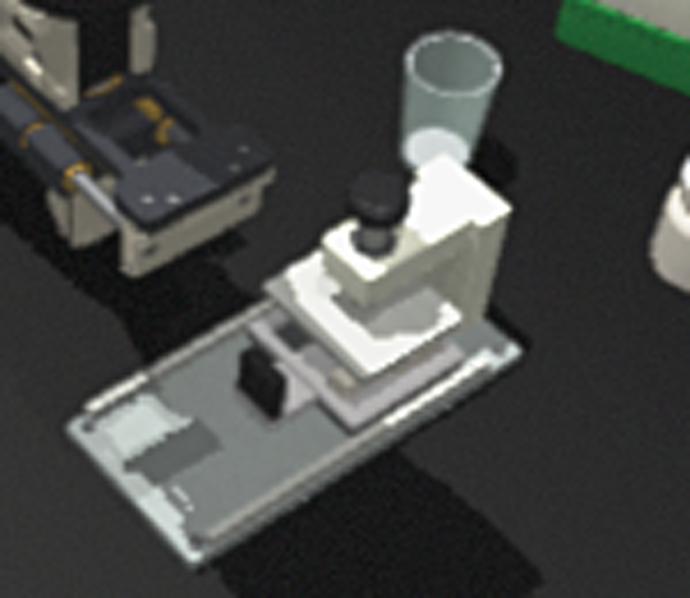

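The plunger is back up, with its head at the same height as at the start. The tab has not moved, the cartridge is under the pad, and the arm is clear.

```bash
python3 -c "
from cell import arm
print(arm.sign_off())"
```

```text
the job is handed in; nothing more can be done
None
```

The stepped cartridge is in its cavity, the carriage is home, and the plunger has been pressed to its stop and sprung back. I handed the job in at about 19 s; no verdict was reported.

- **Cartridge:** I closed the gripper on it once and let go, to measure the wrist camera's sideways error. I then picked it up and laid it in its cavity. Measured afterwards, its top was 12 mm above the carriage's top face, which is the fully seated height.
- **Carriage:** I pushed it until it met a hard stop, with about 15 N while moving only 0.3 mm. The tab was then at (0.537, 0.084), where I had expected it when home, and had moved only about 0.4 mm when I checked again after the press.
- **Plunger:** It stopped about 19 mm below where the fingers should first meet the head. I held it there about 0.5 s at 15 N or more. The force briefly peaked near 30 N, above the 8–12 N suggested but under the limits.
- **Last picture:** The plunger head was within about 0.5 mm of its starting height, and the arm was touching nothing.

While I gripped the cartridge on the bench, the force reading showed 6–7 N upward, which I did not explain; it was gone once I lifted. I could only see part of the cartridge under the pad at the end, so I did not re-measure its seating after the press. I did not re-measure the plain cartridge, beaker or bottle, but my moves did not go near them.

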